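# Stand two cutting templates on the sloping stand, tall one behind

## Robot

A 6-joint arm with a two-finger parallel gripper is mounted at the origin on a cart in front of the work surface, level with it; the furniture and walls round the work are solid. World frame = base frame: x ahead of the robot, y to its left, z up, the work surface at z = 0. Lengths are in mm, angles in rad, forces in N, time in s.
With the tool pointing down it reaches from about 275 to 750 mm from the base axis. Payload 10.2 kg.
Tool frame: the origin (TCP) lies between the finger pads; the fingertips stand 17 mm ahead of it and the grasp point (between the pads) lies 2 mm behind it (tips_ahead is the distance from the TCP to the fingertips, in mm); z points along the fingers, y is the line along which they close (so a half turn about z gives the same grasp; the last joint's range is limited). The gripper opens to 85 mm and grips with 20 to 120 N. Pads are 22 mm wide; open, the fingers measure 114 mm over their backs; the gripper's body (76 mm by 85 mm) begins 54 mm behind the grasp point. The pads swing forward as they close: fully open they stand 13 mm farther back than shut.
Start: joints at [-1.487, 0.313, 1.498, -0, 1.331, -0.223], TCP at [158.542, -500.495, 221.194] pointing down, gripper open.
Joint ranges: [-2.94, 2.94], [-0.97, 2.17], [0.19, 2.56], [-1.23, 4.37], [0.02, 3.11], [-2.88, 2.88]. Speed limits (rad/s): [2.39, 2.39, 3.01, 3.14, 3.14, 3.14].

## Interface

Orientations are given as a unit quaternion [w, x, y, z].
In Python, from rig import sense, capture, finish_job, boxes_of, tips_ahead gives the robot as it stands.
- The arm moves only by the tool drive_tool, never from a script. Its argument "commands" is text: rows parted by semicolons, each of 7 numbers parted by spaces: the shift along the world's x, y, z in units of 0.1 m (1.0 is 0.1 m), then the turn, a rotation vector about the world's x, y, z in units of pi/4 rad (1.0 is pi/4 rad), then the opening in per cent of the stroke, from 0 (shut) to 100 (fully open). A call has 1 to 20 rows; each row shifts and turns the commanded pose from where the row before left it; what a row does not reach is not made up. A row lasts 1/12 s, in which the tool goes at most 41.7 mm and 7.16 degrees, less where a joint would pass 70% of its speed; a pose out of reach is approached as far as the arm can. A call with a number of a shift or a turn outside -1 to 1 is refused whole. A call with a gripper value outside its range is refused whole. The fingers move at their own pace and stop on an object; "force" is the grip in N (left out, the last holds). Time passes only in rows, so rows that do not move let the fingers close. It gives the time, the measured TCP pose, the force, the opening and the grip force at its end, in the units of the state.
- sense(): the state, without advancing time (a new reading comes with each control period).
- capture(name): name is "scene" or "top" or "wrist"; returns a dict with "pixels" (480x640x3 uint8, blue, green, red), "fov_y" (degrees; the focal length in pixels is half the picture's height over the tangent of half this angle, whatever the lens; pixels are square), "cx", "cy" (the principal point, pixels), "k1" (the pictures are not rectified: a ray, as slopes to the right and down, at radius r is drawn at 1 + k1 r^2 times it, then the intrinsics apply), "position" and "attitude" of the camera in the world; the wrist camera has in their place "tool_from_camera" (4x4, takes a point from camera to tool coordinates, whose origin is the TCP and whose axes are the flange's). Camera axes: x right, y down, z forward; pixel columns grow to the right and rows downward; lengths in mm; the calibration is good to about 2 mm. A picture is of the moment at which its call begins: read the wrist's pose just before it. There is no depth.
- finish_job(): hands the job in; it is judged then, once.
Trained networks look in a picture, given as the dict that the camera call returned (one of the last four; its "shot" number tells which), for a name from the list of things; names that differ only in an ending like _2 or _b are one class to them, and where a whole thing is asked for, a point or a joint stands for the part that bears it (a point fixed in the world has none). Each returns a list of dicts, best first, with "confidence" (0 to 1); they miss things now and then, are a little off and sometimes report something else, mostly with a low value. They report only what shows in the picture. A call takes as long as a camera call.
- boxes_of(picture, name): "position" ([column, row] in pixels, amid what is visible of it).
The state is a dict: "time_s": time; "joints": joint angles; "dq": joint speeds; "tau": joint torques, N m; "eef_pos": TCP position; "ee_rot": TCP orientation; "force": force on the tool from outside, world axes, zero at the start; "wrist_torque": the same for the moment, N m; "grip_width": opening from 0.0 (shut) to 1.0 (fully open); "grip_force": force on a finger pad.
Only numpy, scipy, OpenCV 4.12 (cv2) and the standard library are available. Lean on these libraries where they do the work, as an engineer would, in place of code of your own. Each camera call takes 0.05 s, during which the arm holds its last target. There are 200 camera calls.

## Task

Put the two wooden cutting templates away on the sloping stand, one in front of the other: first the tall one flat against the board, then the short one flat on the tall one's face. Each goes grip side out and straight edge down, with the whole straight edge resting on the bottom lip between the two side ears; lower each into place and let go of it only there rather than dropping it, and leave the other things on the desk where they are.

Things in the scene. Friction and masses are not known exactly. Their poses are not given: they have to be found in the camera images.
- stand: Wooden sloping stand, fixed to the desk, 145 x 156 mm, about 105 mm tall, facing roughly towards the robot. Origin: on the desk below the bottom lip, x to its back, y to the left. At both ends of its lip a low side ear runs 60 mm up the slope and stands 18 mm out of the board's face; the ears' inner faces are 140 mm apart. Templates slide down its board by themselves.
- deck: The stand's tilted board, 140 mm up the slope, 156 mm wide, 34 degrees from horizontal. Origin: on its face, middle of the corner with the bottom lip, 25 mm above the desk. x runs up the slope, y along the lip to the left, z out of the face. The lip lies at x = -8 to 0 mm and stands 30 mm out of the face; the ears lie beyond y = -70 and +70 mm.
- tall_template: Tall arch-shaped plywood plate, 8 mm thick, 124 mm wide, 0.13 kg, lying flat, grip bar up. Origin: on the underside, below the middle of the bar; x to the round end, y along the straight edge, z out of the grip side. Straight edge at x = -130 mm, round top at +26 mm. Wooden grip bar: 18 mm thick in x (pinch it so), 70 mm long in y, z = 8 to 38 mm.
- short_template: Short plywood plate with two rounded top corners, 8 mm thick, 104 mm wide, 0.09 kg, lying flat, grip bar up. Origin: on the underside, below the middle of the bar; x to the rounded end, y along the straight edge, z out of the grip side. Straight edge at x = -58 mm, top at +30 mm. Grip bar: 18 mm thick in x (pinch it so), 70 mm long in y, z = 8 to 38 mm.
- snap_jar: Bystander, to be left where it is: clear jar with a screw lid, 81 mm in diameter, 163 mm tall, standing. Origin: centre of its underside.
- carton_small: Bystander, to be left where it is: closed cardboard carton, 62 x 115 x 47 mm tall (long along its y). Origin: centre of its underside.
- tape_roll: Bystander, to be left where it is: broad roll of packing tape lying flat, 94 mm in diameter, 48 mm tall. Origin: centre of its underside.
- stapler: Bystander, to be left where it is: desk stapler, 133 mm long (along its x), 34 mm wide, 41 mm tall. Origin: centre of its underside.
- pen_mug: Bystander, to be left where it is: mug with pens in it, 96 x 130 mm over its handle, 146 mm tall with the pens, standing. Origin: centre of its underside.

How it is judged (in metres and radians):
On the way, in this order (a step that is already met when the one before it is completed fails the run):
1. the tall template is lowered, still held, to within about 25 mm of its place on the board (x of tall_template in the frame of deck between 0.115 and 0.16 m and z of tall_template in the frame of deck between -0.003 and 0.025 m and contact force between the fingers and tall_template above 1 N), for 0.05 s.
2. the tall template rests released, flat on the board with its straight edge on the lip (x of tall_template in the frame of deck between 0.127 and 0.136 m and y of tall_template in the frame of deck between -0.012 and 0.012 m and z of tall_template in the frame of deck between -0.003 and 0.004 m and angle between the z axis of tall_template and the z axis of deck, either way round below 0.06 rad and angle between the x axis of tall_template and the x axis of deck, either way round below 0.08 rad and linear speed of tall_template below 0.02 m/s and contact force between the fingers and tall_template below 0.1 N), for 0.2 s.
3. the short template is lowered, still held, to within about 25 mm of its place in front of the tall one (x of short_template in the frame of deck between 0.043 and 0.088 m and z of short_template in the frame of deck between 0.003 and 0.033 m and contact force between the fingers and short_template above 1 N), for 0.05 s.
4. the short template rests released, flat on the tall one with its straight edge on the lip (x of short_template in the frame of deck between 0.055 and 0.064 m and y of short_template in the frame of deck between -0.022 and 0.022 m and z of short_template in the frame of deck between 0.005 and 0.0125 m and angle between the z axis of short_template and the z axis of deck, either way round below 0.06 rad and angle between the x axis of short_template and the x axis of deck, either way round below 0.08 rad and linear speed of short_template below 0.02 m/s and contact force between the fingers and short_template below 0.1 N), for 0.2 s.
At the end, for the whole second after the job is handed in: Both templates rest released and still on the stand, grip out, round end up: tall one flat on the board (3.5 degrees), short one flat on the tall one's face, each straight edge on the lip (within 6 mm, square within 4.5 degrees), between the ears (all of step 2 and all of step 4); the robot touches nothing.
It fails at once if a bystander is shifted by more than 30 mm (distance of any of snap_jar, carton_small, tape_roll, stapler, pen_mug from where it was at the start of the episode above 0.03 m).
It also fails if it takes over 56 s, if anything falls off the work surface, if the arm or the gripper's body presses on something with over 40 N, if the wrist force passes 120 N, or if a joint passes its speed limit or range.

## Working session

There is one attempt and no reset: what is moved stays moved. The work goes in short steps, Python scripts to look and compute and a tool call to move; the robot and the scene stay as the last step left them, time stands still between calls to the robot, and variables do not carry over. Pictures are saved under pics/ and viewed, at most 10 in all, crops included, and the job is handed in when it is done.

Besides the shell and the picture viewer there is one more tool, called after "Request:" as name(argument=value, ...) on one line, values as JSON. drive_tool: Moves the arm, as the interface text tells. Shifts and turns lie within -1 to 1; 1 stands for 0.1 m of shift or pi/4 rad of turn. Its arguments: {"type":"object","properties":{"commands":{"type":"string"},"force":{"type":"number"}},"required":["commands"]}

```bash
mkdir -p pics
cat > h.py <<'E'
import numpy as np,cv2,json,pickle
from rig import *
from scipy.spatial.transform import Rotation as R
def rot(q): return R.from_quat([q[1],q[2],q[3],q[0]]).as_matrix()
def cam(p,s=None):
    if 'tool_from_camera' in p:
        T=np.eye(4);T[:3,:3]=rot(s['ee_rot']);T[:3,3]=s['eef_pos'];T=T@np.array(p['tool_from_camera']);return T[:3,:3],T[:3,3]
    a=np.array(p['attitude'],float)
    return (rot(a) if a.size==4 else a.reshape(3,3)),np.array(p['position'],float)
def K(p):
    f=240/np.tan(np.radians(p['fov_y'])/2);return f,p['cx'],p['cy'],p['k1']
def ray(p,uv,s=None):
    f,cx,cy,k=K(p);d=np.array([(uv[0]-cx)/f,(uv[1]-cy)/f]);u=d.copy()
    for _ in range(20): u=d/(1+k*(u@u))
    Rm,t=cam(p,s);return t,Rm@np.array([u[0],u[1],1])
def onz(p,uv,z,s=None):
    t,d=ray(p,uv,s);return t+d*(z-t[2])/d[2]
def proj(p,X,s=None):
    f,cx,cy,k=K(p);Rm,t=cam(p,s);c=(np.atleast_2d(X)-t)@Rm;u=c[:,:2]/c[:,2:];r=(u**2).sum(1,keepdims=True)
    return u*(1+k*r)*f+[cx,cy]
E
python3 - <<'E'
from h import *
s=sense();print(s['time_s'],s['eef_pos'],s['ee_rot'])
for n in['top','scene','wrist']:
    p=capture(n);cv2.imwrite(f'pics/{n}0.png',p['pixels']);pickle.dump((p,s),open(n+'0.pkl','wb'))
    print(n,{k:v for k,v in p.items() if k!='pixels'})
    for o in['stand','tall_template','short_template','snap_jar','carton_small','tape_roll','stapler','pen_mug']:
        b=boxes_of(p,o)[:2];print(o,[(np.round(x['position']),round(x['confidence'],2),np.round(onz(p,x['position'],20,s))) for x in b])
E
```

```text
0.0 [ 158.5122458  -500.19992365  220.62175693] [-6.55342858e-04  9.88261287e-01  1.52771718e-01  4.71964870e-05]
top {'fov_y': 45.71047419183623, 'cx': 311.1432126626061, 'cy': 241.13796716430548, 'k1': -0.006560415249156062, 'position': array([ 125.64557389, -168.08845864, 1757.71926694]), 'attitude': array([-0.08637758,  0.70620561, -0.69804193,  0.08093219]), 'shot': 1}
stand [(array([323., 214.]), 0.84, array([ 636., -189.,   20.]))]
tall_template [(array([206., 274.]), 0.9, array([438., 171.,  20.]))]
short_template [(array([384., 264.]), 0.58, array([ 476., -381.,   20.])), (array([409., 211.]), 0.52, array([ 648., -461.,   20.]))]
snap_jar [(array([408., 212.]), 0.89, array([ 645., -459.,   20.]))]
carton_small [(array([278., 192.]), 0.9, array([706., -45.,  20.]))]
tape_roll [(array([349., 284.]), 0.93, array([ 411., -269.,   20.]))]
stapler [(array([199., 222.]), 0.87, array([603., 206.,  20.]))]
pen_mug [(array([447., 237.]), 0.91, array([ 563., -580.,   20.]))]
scene {'fov_y': 48.31438587343088, 'cx': 325.82196270625224, 'cy': 240.68351264336053, 'k1': -0.1382130108349065
[... 777 characters left out ...]
, 294.]), 0.74, array([ 591., -563.,   20.])), (array([427., 254.]), 0.36, array([ 698., -428.,   20.]))]
wrist {'fov_y': 58.723783736001266, 'cx': 321.94089464044464, 'cy': 232.22962521594943, 'k1': -0.0914624179549221, 'tool_from_camera': array([[-9.74407008e-04, -9.51021241e-01, -3.09124003e-01,
         7.95231715e+01],
       [ 9.99999380e-01, -1.09325867e-03,  2.11260909e-04,
         5.45248230e-01],
       [-5.38866109e-04, -3.09123605e-01,  9.51021717e-01,
        -1.53066906e+02],
       [ 0.00000000e+00,  0.00000000e+00,  0.00000000e+00,
         1.00000000e+00]]), 'shot': 3}
stand []
tall_template []
short_template []
snap_jar []
carton_small []
tape_roll []
stapler []
pen_mug []
```

Run:
```python
from h import *
p,s=pickle.load(open('top0.pkl','rb'))
i=p['pixels'][160:320,160:480]; cv2.imwrite('pics/topc.png',cv2.resize(i,None,fx=2.5,fy=2.5,interpolation=cv2.INTER_CUBIC))
```

```text
(no output)
```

View pics/topc.png

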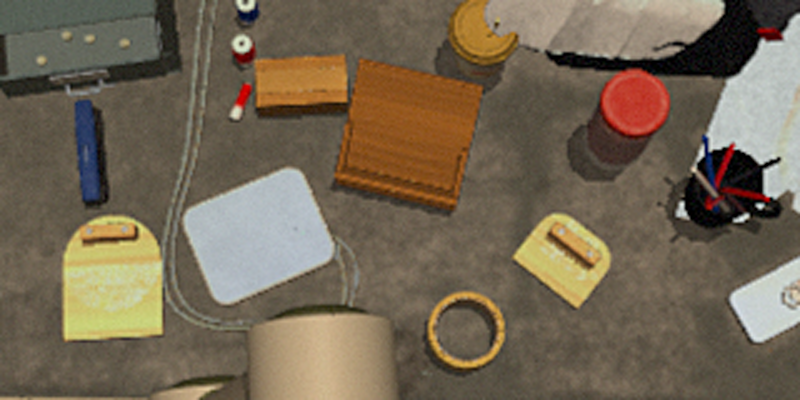

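View pics/scene0.png

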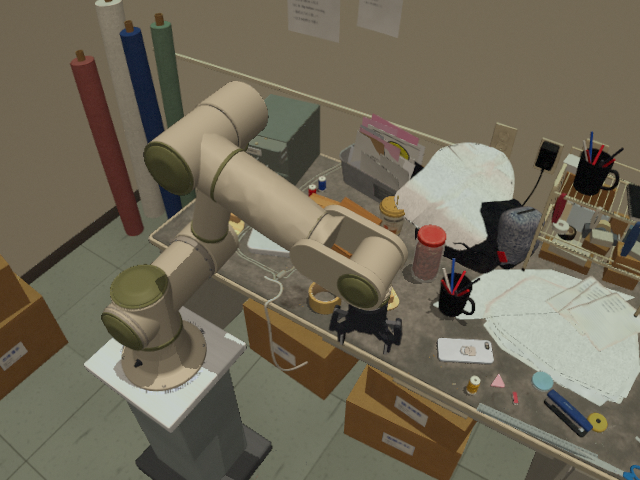

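```bash
cat >> h.py <<'E'
from scipy.optimize import least_squares
t34=np.radians(34);D=np.array([[np.cos(t34),0,-np.sin(t34)],[0,1,0],[np.sin(t34),0,np.cos(t34)]])
def place(v,m,deck=False):
    P=np.array(m,float)
    if deck: P=P@D.T+[0,0,25]
    return P@R.from_euler('z',v[2]).as_matrix().T+[v[0],v[1],0]
def fit(p,m,uv,v0,deck=False,s=None):
    r=least_squares(lambda v:(proj(p,place([v[0]*1000,v[1]*1000,v[2]],m,deck),s)-uv).ravel(),[v0[0]/1000,v0[1]/1000,v0[2]])
    return r.x*[1000,1000,1],r.fun.reshape(-1,2)
E
python3 - <<'E'
from h import *
p,s=pickle.load(open('top0.pkl','rb'))
c=lambda a:np.array(a)/2.5+159.8
for n,m,uv,v0,d in [('tall',[[-130,62,8],[-130,-62,8],[0,0,38],[26,0,8]],[(64,340),(162,335),(109,231),(112,215)],(438,171,0),0),
 ('short',[[-58,52,8],[-58,-52,8],[0,35,38],[0,-35,38]],[(514,257),(578,307),(553,226),(599,261)],(476,-381,-.6),0),
 ('deck',[[-8,78,30],[-8,-78,30],[140,78,0],[140,-78,0]],[(335,185),(456,210),(360,60),(482,87)],(570,-170,-.2),1)]:
    v,r=fit(p,m,c(uv),v0,bool(d));print(n,np.round(v,3),np.round(r,1).tolist())
print(tips_ahead() if callable(tips_ahead) else tips_ahead, sense()['grip_width'])
E
```

```text
tall [5.03447e+02 1.82228e+02 6.00000e-02] [[-0.4, 0.1], [0.5, 0.2], [-0.3, -0.3], [0.2, 0.1]]
short [ 494.242 -397.244   -0.67 ] [[-0.7, 0.0], [0.2, 0.7], [0.4, -0.4], [0.1, -0.4]]
deck [ 5.72943e+02 -1.78379e+02 -2.07000e-01] [[-0.3, -1.2], [0.5, -0.6], [-0.7, 1.1], [0.4, 0.7]]
17.0 1.0019055449267735
```

Request:
drive_tool(commands="0.29 0.17 0.06 0 0 0.084 100;0.29 0.17 0.06 0 0 0.084 100;0.29 0.17 0.06 0 0 0.084 100;0.29 0.17 0.06 0 0 0.084 100;0.29 0.17 0.06 0 0 0.084 100;0.29 0.17 0.06 0 0 0.084 100;0.29 0.17 0.06 0 0 0.084 100;0.29 0.17 0.06 0 0 0.084 100;0.29 0.17 0.06 0 0 0.084 100;0.29 0.17 0.06 0 0 0.084 100;0.29 0.17 0.06 0 0 0.084 100;0.29 0.17 0.06 0 0 0.084 100;0.29 0.17 0.06 0 0 0.084 100;0.29 0.17 0.06 0 0 0.084 100;0.29 0.17 0.06 0 0 0.084 100;0.29 0.17 0.06 0 0 0.084 100;0 0 0 0 0 0 100")

```text
time_s: 2.77
eef_pos: [626.3, -225.0, 316.7]
ee_rot: [0.0, 0.774, 0.633, 0.001]
force: [0.1, 0.0, -0.1]
grip_width: 0.999
grip_force: 0.0
```

Run:
```python
from h import *
s=sense();p=capture('wrist');pickle.dump((p,s),open('w1.pkl','wb'));print(s['time_s'],s['eef_pos'],s['dq'])
cv2.imwrite('pics/w1.png',p['pixels'])
m=[[-8,78,30],[-8,-78,30],[140,78,0],[140,-78,0],[0,70,30],[0,-70,30]]
print(proj(p,place((573,-178,-.207),m,True),s).round())
```

```text
2.7667 [ 626.25691549 -224.96141754  316.74937335] [-0.07042689 -0.05901861  0.13142903 -0.02905701 -0.05390975  0.02807024]
[[231.  58.]
 [239. 217.]
 [389.  52.]
 [381. 236.]
 [238.  66.]
 [244. 211.]]
```

View pics/w1.png

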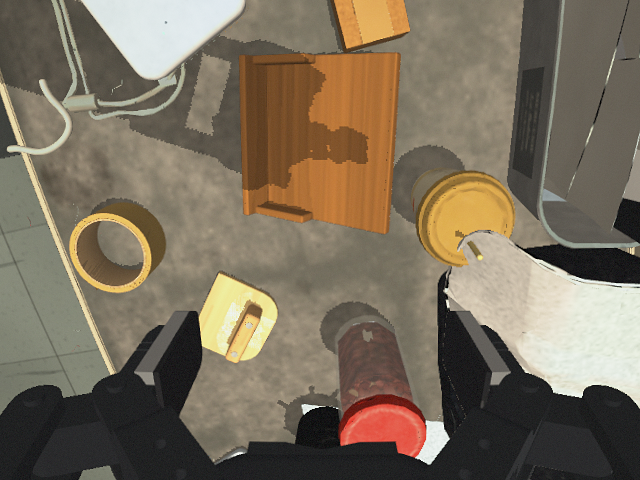

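Run:
```python
from h import *
p,s=pickle.load(open('w1.pkl','rb'));i=p['pixels']
a=cv2.resize(i[45:245,230:410],None,fx=3,fy=3,interpolation=cv2.INTER_CUBIC)
b=cv2.resize(i[265:365,190:290],None,fx=3,fy=3,interpolation=cv2.INTER_CUBIC)
o=np.zeros((600,800,3),np.uint8);o[:,:540]=a;o[:,:][:300,540:800]=b[:,:260]
cv2.imwrite('pics/c1.png',o)
```

```text
(no output)
```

View pics/c1.png

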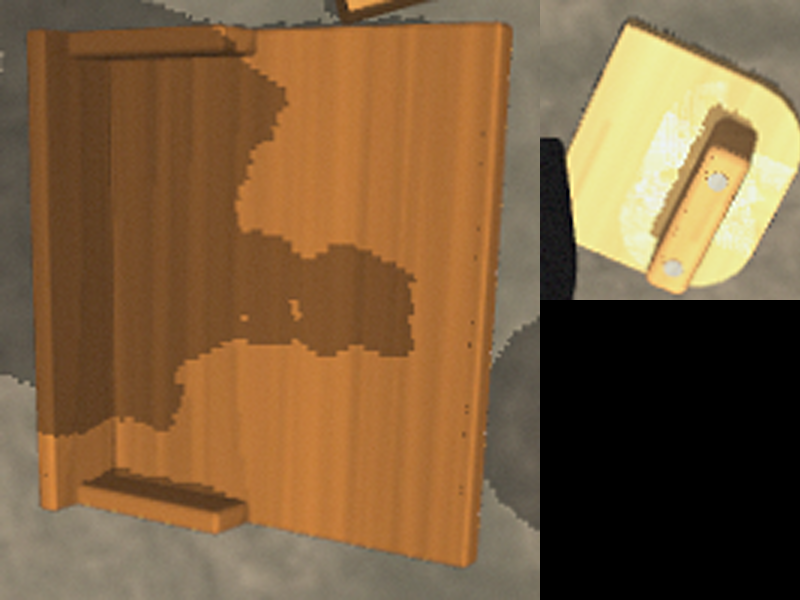

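Run:
```python
from h import *
p,s=pickle.load(open('w1.pkl','rb'))
c=lambda a:np.array(a)/3-.33+[230,45]
m=[[-8,78,30],[-8,-78,30],[0,78,30],[0,-78,30],[140,78,0],[140,-78,0],[0,0,0]]
uv=c([(28,30),(42,508),(47,31),(58,506),(498,26),(462,563),(113,275)])
v,r=fit(p,m,uv,(573,-178,-.2),True,s);print(v.round(3),r.round(1).tolist())
v,r=fit(p,m[:6],uv[:6],(573,-178,-.2),True,s);print(v.round(3))
c=lambda a:np.array(a)/3-.33+[10,265]
uv=c([(630,20),(732,147),(667,287)])
v,r=fit(p,[[-58,52,8],[0,35,38],[0,-35,38]],uv,(490,-395,-.67),False,s);print(v.round(3),r.round(1).tolist())
```

```text
[ 5.78892e+02 -1.76303e+02 -2.24000e-01] [[-0.7, -0.5], [-1.0, 0.2], [-0.8, -1.2], [-0.7, 2.2], [1.7, -1.8], [1.6, 2.3], [-0.7, -0.1]]
[ 5.78794e+02 -1.76268e+02 -2.24000e-01]
[ 498.345 -393.767   -0.656] [[-0.8, -0.6], [0.9, 0.5], [-0.1, 0.1]]
```

Request:
drive_tool(commands="-0.11 0.3 -0.12 0 0 0.0275 100;-0.11 0.3 -0.12 0 0 0.0275 100;-0.11 0.3 -0.12 0 0 0.0275 100;-0.11 0.3 -0.12 0 0 0.0275 100;-0.11 0.3 -0.12 0 0 0.0275 100;-0.11 0.3 -0.12 0 0 0.0275 100;-0.11 0.3 -0.12 0 0 0.0275 100;-0.11 0.3 -0.12 0 0 0.0275 100;-0.11 0.3 -0.12 0 0 0.0275 100;-0.11 0.3 -0.12 0 0 0.0275 100;-0.11 0.3 -0.12 0 0 0.0275 100;-0.11 0.3 -0.12 0 0 0.0275 100;0 0 0 0 0 0 100;0 0 0 0 0 0 100")

```text
time_s: 3.98
eef_pos: [489.6, 131.9, 172.9]
ee_rot: [-0.0, 0.689, 0.725, -0.0]
force: [-0.0, -1.4, 0.0]
grip_width: 0.998
grip_force: 0.0
```

Run:
```python
from h import *
s=sense();p=capture('wrist');pickle.dump((p,s),open('w2.pkl','wb'));print(s['time_s'],s['eef_pos'],s['dq'].round(3) if hasattr(s['dq'],'round') else s['dq'])
cv2.imwrite('pics/w2.png',p['pixels'])
```

```text
3.9833 [489.58283156 131.87574513 172.94147932] [-0.044  0.    -0.036 -0.005  0.003 -0.01 ]
```

View pics/w2.png

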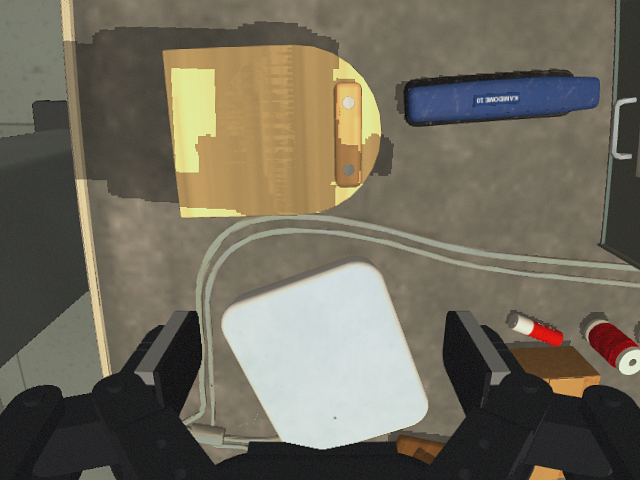

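Run:
```python
from h import *
p,s=pickle.load(open('w2.pkl','rb'))
v,r=fit(p,[[-130,62,8],[-130,-62,8],[0,35,38],[0,-35,38]],np.array([(164,50.5),(182,217.5),(348.5,81),(347,187)]),(503,182,.06),False,s);print(v.round(3),r.round(1).tolist())
```

```text
[5.05188e+02 1.84923e+02 7.40000e-02] [[-2.0, -0.9], [-1.0, 0.2], [0.3, 0.3], [2.4, 0.7]]
```

Request:
drive_tool(commands="0.052 0.177 -0.2 0 0 0.01 100;0.052 0.177 -0.2 0 0 0.01 100;0.052 0.177 -0.2 0 0 0.01 100;0 0 -0.25 0 0 0 100;0 0 -0.25 0 0 0 100;0 0 -0.2 0 0 0 100;0 0 0 0 0 0 100", force=70)

```text
time_s: 4.62
eef_pos: [504.9, 182.9, 40.1]
ee_rot: [-0.002, 0.681, 0.732, -0.002]
force: [-0.6, 0.6, -0.6]
grip_width: 1.003
grip_force: 0.0
```

Request:
drive_tool(commands="0 0.02 -0.11 0 0 0 70;0 0 0 0 0 0 30;0 0 0 0 0 0 0;0 0 0 0 0 0 0;0 0 0 0 0 0 0;0 0 0 0 0 0 0;0 0 0 0 0 0 0;0 0 0 0 0 0 0;0 0 0 0 0 0 0;0 0 0 0 0 0 0;0 0 0 0 0 0 0;0 0 0 0 0 0 0")

```text
time_s: 5.62
eef_pos: [506.1, 186.6, 32.2]
ee_rot: [-0.0, 0.68, 0.733, -0.0]
force: [0.1, -0.4, 0.3]
grip_width: 0.0
grip_force: 0.0
```

Run:
```python
from h import *
s=sense();p=capture('wrist');pickle.dump((p,s),open('w3.pkl','wb'));print(s['time_s'],s['eef_pos'],s['grip_width'],s['grip_force'])
cv2.imwrite('pics/w3.png',p['pixels'])
```

```text
5.6167 [506.11443046 186.62501707  32.17259223] 0.00020684550815994852 0.0
```

View pics/w3.png

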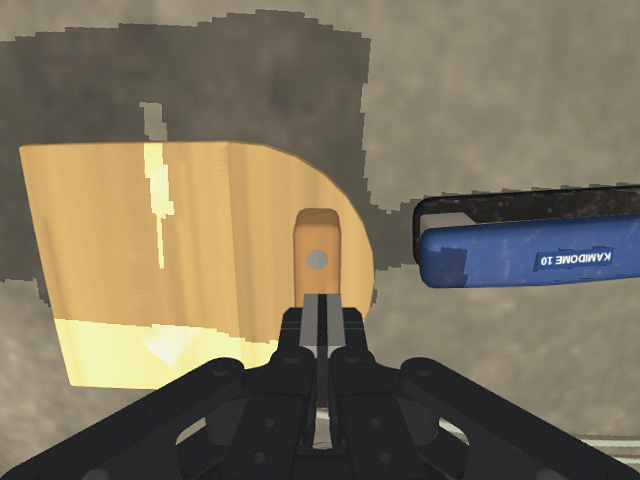

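Run:
```python
from h import *
p,s=pickle.load(open('w3.pkl','rb'))
v=(505.2,184.9,.074)
m=[[-130,62,8],[-130,-62,8],[-9,35,38],[9,35,38],[0,0,38],[0,-35,38],[26,0,8],[0,24,38]]
print(proj(p,place(v,m),s).round())
Rm=rot(s['ee_rot']);t=np.array(s['eef_pos'])
print(proj(p,[t+Rm@[0,0,17],t+Rm@[11,0,17],t,t+Rm@[11,0,0]],s).round())
r=fit(p,[[-130,62,8],[-130,-62,8],[-9,35,38],[9,35,38]],np.array([(20,147),(70,385),(295,226),(340,226)]),v,False,s);print(r[0].round(3),r[1].round(1).tolist())
```

```text
[[ 18. 146.]
 [ 71. 386.]
 [293. 226.]
 [343. 226.]
 [318. 312.]
 [319. 386.]
 [376. 280.]
 [318. 254.]]
[[321. 283.]
 [321. 260.]
 [321. 301.]
 [321. 276.]]
[5.05108e+02 1.84596e+02 7.10000e-02] [[-1.6, -1.1], [0.5, 1.0], [-2.0, 0.3], [2.8, 0.4]]
```

Run:
```python
from h import *
p,s=pickle.load(open('w3.pkl','rb'))
Rm=rot(s['ee_rot']);t=np.array(s['eef_pos'])
q=lambda X:proj(p,[t+Rm@np.array(x,float) for x in X],s).round().tolist()
for z in(17,4,-4,-10,-20,-30):print(z,'closed x11,x-11',q([(11,0,z),(-11,0,z)]),'open',q([(11,-42.5,z),(-11,-42.5,z)]))
i=p['pixels'];a=cv2.resize(i[240:440,220:420],None,fx=3,fy=3,interpolation=cv2.INTER_CUBIC);cv2.imwrite('pics/c3.png',a)
```

```text
17 closed x11,x-11 [[321.0, 260.0], [321.0, 306.0]] open [[222.0, 260.0], [226.0, 305.0]]
4 closed x11,x-11 [[321.0, 272.0], [321.0, 320.0]] open [[215.0, 272.0], [220.0, 320.0]]
-4 closed x11,x-11 [[321.0, 280.0], [321.0, 330.0]] open [[210.0, 280.0], [215.0, 330.0]]
-10 closed x11,x-11 [[321.0, 287.0], [321.0, 339.0]] open [[206.0, 287.0], [212.0, 338.0]]
-20 closed x11,x-11 [[321.0, 299.0], [321.0, 353.0]] open [[199.0, 299.0], [205.0, 353.0]]
-30 closed x11,x-11 [[321.0, 313.0], [321.0, 370.0]] open [[191.0, 313.0], [198.0, 369.0]]
```

View pics/c3.png

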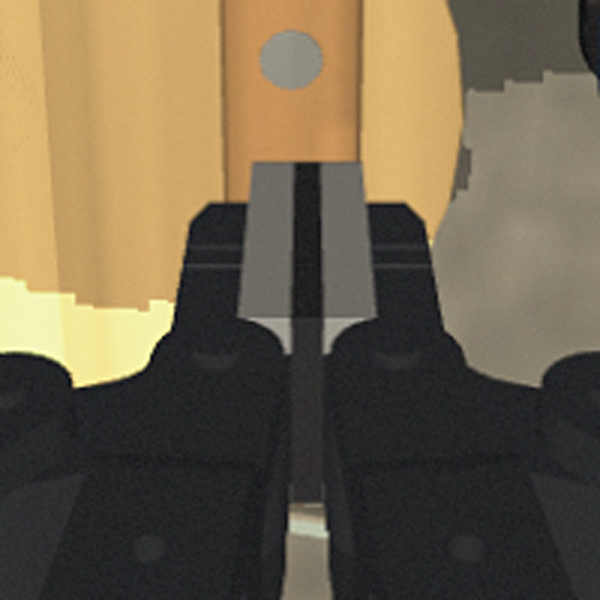

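Request:
drive_tool(commands="0 0 0 0 0 0 60;0 0 0 0 0 0 60;0 0 0 0 0 0 60;0 0 0 0 0 0 60;0 0 -0.05 0 0 0 60;0 0 -0.05 0 0 0 60;0 0 -0.05 0 0 0 60;0 0 0 0 0 0 60")

```text
time_s: 6.33
eef_pos: [505.4, 186.5, 15.8]
ee_rot: [-0.001, 0.68, 0.733, -0.001]
force: [-0.8, 1.2, -0.5]
grip_width: 0.602
grip_force: 0.0
```

Request:
drive_tool(commands="0 0 -0.04 0 0 0 60;0 0 -0.04 0 0 0 60;0 0 -0.03 0 0 0 60;0 0 0 0 0 0 60")

```text
time_s: 6.67
eef_pos: [505.8, 186.6, 5.5]
ee_rot: [-0.0, 0.68, 0.733, -0.0]
force: [0.2, 0.3, 0.8]
grip_width: 0.598
grip_force: 0.0
```

Request:
drive_tool(commands="0 0 -0.04 0 0 0 60;0 0 -0.03 0 0 0 60;0 0 0 0 0 0 0;0 0 0 0 0 0 0;0 0 0 0 0 0 0;0 0 0 0 0 0 0;0 0 0 0 0 0 0;0 0 0 0 0 0 0;0 0 0 0 0 0 0", force=70)

```text
time_s: 7.42
eef_pos: [506.3, 186.6, -0.6]
ee_rot: [0.0, 0.68, 0.733, 0.0]
force: [-0.0, 1.0, 2.1]
grip_width: 0.196
grip_force: 69.3
```

Run:
```python
from h import *
s=sense();p=capture('wrist');pickle.dump((p,s),open('w4.pkl','wb'));print(s['time_s'],s['eef_pos'],s['grip_width'],s['grip_force'],s['force'],tips_ahead)
cv2.imwrite('pics/w4.png',p['pixels'][150:460,180:460])
```

```text
7.4167 [506.34753243 186.63457288  -0.58256263] 0.19556364272816396 69.30217981338501 [-0.04590632  1.02208868  2.0863331 ] 17.0
```

View pics/w4.png

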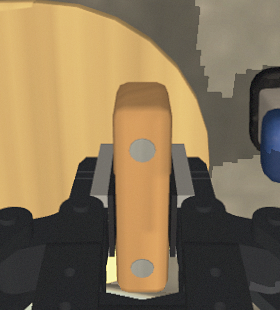

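Request:
drive_tool(commands="0 0 0.15 0 0 0 0;0 0 0.3 0 0 0 0;0 0 0.3 0 0 0 0;0 0 0.3 0 0 0 0;0.1065 -0.27 0.06 0 0 -0.0271 0;0.1065 -0.27 0.06 0 0 -0.0271 0;0.1065 -0.27 0.06 0 0 -0.0271 0;0.1065 -0.27 0.06 0 0 -0.0271 0;0.1065 -0.27 0.06 0 0 -0.0271 0;0.1065 -0.27 0.06 0 0 -0.0271 0;0.1065 -0.27 0.06 0 0 -0.0271 0;0.1065 -0.27 0.06 0 0 -0.0271 0;0.1065 -0.27 0.06 0 0 -0.0271 0;0.1065 -0.27 0.06 0 0 -0.0271 0;0.1065 -0.27 0.06 0 0 -0.0271 0;0.1065 -0.27 0.06 0 0 -0.0271 0;0.1065 -0.27 0.06 0 0 -0.0271 0;0.1065 -0.27 0.06 0 0 -0.0271 0;0 0 0 0 0 0 0")

```text
time_s: 9.05
eef_pos: [655.8, -196.4, 188.0]
ee_rot: [0.001, 0.783, 0.622, -0.0]
force: [-0.3, 1.3, -2.4]
grip_width: 0.196
grip_force: 69.0
```

Request:
drive_tool(commands="0 0 0 -0.028 -0.1228 0 0;0 0 0 -0.028 -0.1228 0 0;0 0 0 -0.028 -0.1228 0 0;0 0 0 -0.028 -0.1228 0 0;0 0 0 -0.028 -0.1228 0 0;0 0 0 -0.028 -0.1228 0 0;0 0 0 0 0 0 0;0 0 0 0 0 0 0")

```text
time_s: 9.72
eef_pos: [654.4, -191.0, 187.6]
ee_rot: [0.227, 0.748, 0.597, 0.181]
force: [-0.0, 0.5, -2.3]
grip_width: 0.199
grip_force: 69.1
```

```bash
cat >> h.py <<'E'
V=(578.8,-176.3,-.224)
def deckR(v=V): return R.from_euler('z',v[2]).as_matrix()@D
def deckpos(P,v=V): return deckR(v).T@(np.array(P)-[v[0],v[1],25])
def goal(s,dk,off=(0,0,0),v=V):
    """shift (0.1 m) and turn (pi/4) needed to bring template origin (tool coords off) to deck point dk"""
    Rd=deckR(v);Rt=Rd@np.array([[0,1,0],[1,0,0],[0,0,-1.]])  # tool x=deck y, y=deck x
    Rc=rot(s['ee_rot']);rv=R.from_matrix(Rt@Rc.T).as_rotvec()
    tgt=np.array([v[0],v[1],25])+Rd@np.array(dk)-Rt@np.array(off)
    return (tgt-np.array(s['eef_pos']))/100, rv/(np.pi/4)
E
python3 - <<'E'
from h import *
s=sense();p=capture('wrist');pickle.dump((p,s),open('w5.pkl','wb'));print(s['time_s'],s['eef_pos'],s['grip_width'],s['grip_force'],s['force'],s['joints'])
print(deckpos(s['eef_pos']),goal(s,(142,0,70),(-1.7,0,-.6)))
cv2.imwrite('pics/w5.png',p['pixels'])
E
```

```text
9.7167 [ 654.43576427 -190.99098102  187.60260358] 0.19851178847294648 69.1224217414856 [-0.04137193  0.52486121 -2.28896172] [-0.52013234  0.40706089  1.57931428  0.29000172  0.60585946 -0.48884388]
[154.76996132   2.47713027  91.74052185] (array([ 0.01685643, -0.01181072, -0.25662004]), array([-0.00169384, -0.00445536, -0.00033841]))
```

View pics/w5.png

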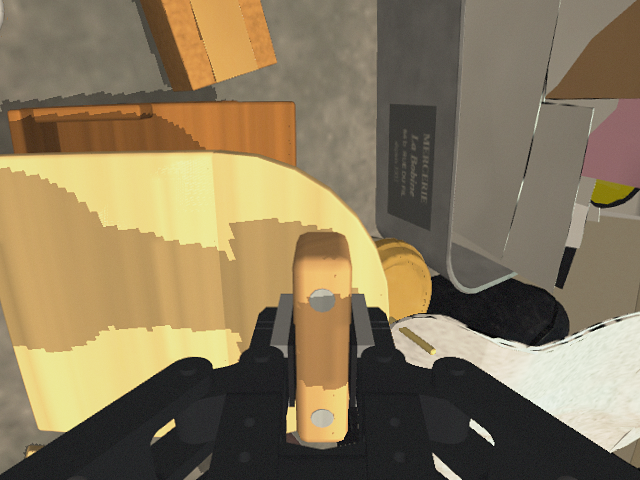

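Run:
```python
from h import *
p,s=pickle.load(open('w5.pkl','rb'))
print(proj(p,place(V,[[140,78,0],[-8,78,30],[60,70,18],[60,78,18],[0,70,30]],True),s).round(1).tolist())
Rm=rot(s['ee_rot']);t=np.array(s['eef_pos'])
for off in[(-1.7,0,-.6)]:
  m=np.array([[-130,-62,8],[26,0,8],[-9,35,38],[9,35,38],[0,-35,38],[0,24,38]])
  tc=np.c_[m[:,1],m[:,0],-m[:,2]]+off
  print(proj(p,t+tc@Rm.T,s).round(1).tolist())
```

```text
[[294.6, 101.0], [5.7, 109.5], [141.2, 119.4], [139.5, 103.8], [21.9, 124.5]]
[[36.0, 431.3], [388.3, 316.0], [288.2, 260.0], [350.8, 260.0], [320.0, 447.4], [319.6, 294.6]]
```

Request:
drive_tool(commands="0.008 -0.006 -0.13 0 -0.004 0 0;0.008 -0.006 -0.13 0 0 0 0;0.074 -0.017 -0.13 0 0 0 0;0.074 -0.017 -0.13 0 0 0 0;0.074 -0.017 -0.13 0 0 0 0;0.037 -0.008 -0.065 0 0 0 0;0 0 0 0 0 0 0;0 0 0 0 0 0 0")

```text
time_s: 10.43
eef_pos: [683.2, -198.5, 116.9]
ee_rot: [0.229, 0.747, 0.596, 0.183]
force: [-0.5, -0.0, -1.5]
grip_width: 0.195
grip_force: 69.1
```

Run:
```python
from h import *
s=sense();print(s['time_s'],s['grip_force'],s['force'],deckR().T@s['force'],deckpos(s['eef_pos']),goal(s,(130,0,1),(-1.7,0,-.6)))
```

```text
10.4333 69.063241481781 [-0.54319171 -0.00544007 -1.51292103] [-1.28408859 -0.12596413 -0.95878381] [139.91925558   1.56277536  16.5327127 ] (array([ 0.00808412, -0.00043434, -0.18921402]), array([ 0.00011816,  0.00361709, -0.00095704]))
```

Request:
drive_tool(commands="0.033 -0.0075 -0.05 0 0 0 0;0.033 -0.0075 -0.05 0 0 0 0;0.016 -0.004 -0.025 0 0 0 0;0 0 0 0 0 0 0")

```text
time_s: 10.77
eef_pos: [691.0, -200.3, 103.5]
ee_rot: [0.229, 0.747, 0.596, 0.183]
force: [0.7, 0.1, -2.7]
grip_width: 0.196
grip_force: 69.2
```

Run:
```python
from h import *
s=sense();print(s['time_s'],deckR().T@s['force'],deckpos(s['eef_pos']),goal(s,(130,0,1),(-1.7,0,-.6)))
```

```text
10.7667 [-0.93252381  0.23329644 -2.61034259] [139.01501371   1.46712885   0.97345167] (array([-0.06922679,  0.01815985, -0.05516545]), array([-0.00018866,  0.00305122, -0.00039479]))
```

Request:
drive_tool(commands="-0.024 0.0055 -0.017 0 0 0 0;-0.024 0.0055 -0.017 0 0 0 0;-0.008 0.002 -0.006 0 0 0 0;0 0 0 0 0 0 0")

```text
time_s: 11.1
eef_pos: [685.0, -199.0, 100.1]
ee_rot: [0.229, 0.747, 0.596, 0.183]
force: [0.5, -0.1, -1.2]
grip_width: 0.199
grip_force: 69.2
```

Run:
```python
from h import *
s=sense();print(s['time_s'],deckR().T@s['force'],deckpos(s['eef_pos']),s['wrist_torque'])
```

```text
11.1 [-0.26662329  0.04685833 -1.25327149] [131.99220859   1.45123727   1.53349676] [0.08018532 0.38714979 0.00937911]
```

Request:
drive_tool(commands="-0.012 0.003 -0.008 0 0 0 0;-0.012 0.003 -0.008 0 0 0 0;0 0 0 0 0 0 0")

```text
time_s: 11.35
eef_pos: [682.8, -198.4, 98.6]
ee_rot: [0.23, 0.747, 0.596, 0.183]
force: [-0.3, 0.9, -0.8]
grip_width: 0.198
grip_force: 69.2
```

Run:
```python
from h import *
s=sense();print(s['time_s'],deckR().T@s['force'],deckpos(s['eef_pos']),s['wrist_torque'])
```

```text
11.35 [-0.88073377  0.85145206 -0.42621021] [129.30798787   1.51921036   1.55431895] [0.08999257 0.30919642 0.02923855]
```

Request:
drive_tool(commands="0.011 -0.0025 -0.017 0 0 0 0;-0.012 0.003 -0.008 0 0 0 0;-0.012 0.003 -0.008 0 0 0 0;0 0 0 0 0 0 0")

```text
time_s: 11.68
eef_pos: [683.3, -198.6, 97.8]
ee_rot: [0.232, 0.746, 0.596, 0.185]
force: [3.7, 1.0, 6.5]
grip_width: 0.196
grip_force: 69.9
```

Run:
```python
from h import *
s=sense();print(s['time_s'],deckR().T@s['force'],deckpos(s['eef_pos']),s['wrist_torque'])
```

```text
11.6833 [6.4696578  1.76893833 3.50417757] [129.2406923    1.41861377   0.59576777] [ 0.25982865 -0.400257    0.19745172]
```

Request:
drive_tool(commands="0 0 0 0 0 0 45;0 0 0 0 0 0 45;0 0 0 0 0 0 45;0 0 0 0 0 0 45;-0.03 0.006 0.04 0 0 0 45;-0.11 0.025 0.166 0 0 0 45;-0.16 0.037 0.25 0 0 0 45;-0.16 0.037 0.25 0 0 0 45;0 0 0.2 0 0 0 60;0 0 0 0 0 0 60")

```text
time_s: 12.52
eef_pos: [636.5, -188.4, 191.4]
ee_rot: [0.233, 0.746, 0.596, 0.185]
force: [0.9, -0.1, 0.6]
grip_width: 0.597
grip_force: 0.0
```

Run:
```python
from h import *
s=sense();p=capture('wrist');pickle.dump((p,s),open('w6.pkl','wb'));print(s['time_s'],s['force'],s['eef_pos'],deckpos(s['eef_pos']))
m=np.array([[-130,62,8],[-130,-62,8],[26,0,8],[0,35,38],[0,-35,38]])+[130,0,0]
print(proj(p,place(V,m,True),s).round(1).tolist())
cv2.imwrite('pics/w6.png',p['pixels'])
```

```text
12.5167 [ 0.90390304 -0.0831442   0.64486308] [ 636.48156109 -188.41061156  191.35087343] [141.87793819   1.00484035 104.95753162]
[[77.9, 130.1], [109.2, 317.8], [342.2, 229.7], [296.6, 183.6], [298.9, 303.8]]
```

View pics/w6.png

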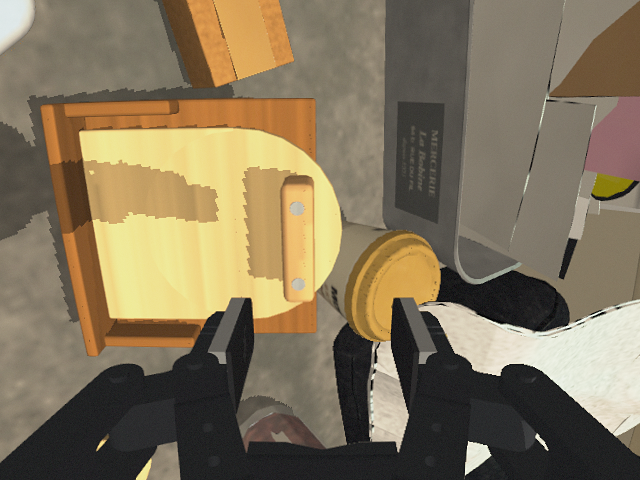

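Request:
drive_tool(commands="-0.15 -0.1 0.1 0.028 0.1228 0 100;-0.15 -0.1 0.1 0.028 0.1228 0 100;-0.15 -0.1 0.1 0.028 0.1228 0 100;-0.15 -0.1 0.1 0.028 0.1228 0 100;-0.15 -0.1 0.1 0.028 0.1228 0 100;-0.15 -0.1 0.1 0.028 0.1228 0 100;-0.11 -0.243 -0.09 0 0 -0.069 100;-0.11 -0.243 -0.09 0 0 -0.069 100;-0.11 -0.243 -0.09 0 0 -0.069 100;-0.11 -0.243 -0.09 0 0 -0.069 100;-0.11 -0.243 -0.09 0 0 -0.069 100;-0.11 -0.243 -0.09 0 0 -0.069 100;-0.11 -0.243 -0.09 0 0 -0.069 100;-0.11 -0.243 -0.09 0 0 -0.069 100;0 0 0 0 0 0 100;0 0 0 0 0 0 100")

```text
time_s: 13.9
eef_pos: [456.8, -442.4, 171.9]
ee_rot: [-0.0, 0.898, 0.44, 0.001]
force: [0.2, 1.1, -0.1]
grip_width: 1.0
grip_force: 0.0
```

Run:
```python
from h import *
s=sense();p=capture('wrist');pickle.dump((p,s),open('w7.pkl','wb'));print(s['time_s'],s['force'],s['eef_pos'],s['ee_rot'])
v=(496,-395,-.66)
m=np.array([[-58,52,8],[-58,-52,8],[30,0,8],[0,35,38],[0,-35,38]])
print(proj(p,place(v,m),s).round(1).tolist())
i=p['pixels'];hsv=cv2.cvtColor(i,cv2.COLOR_BGR2HSV)
b2,_=[boxes_of(p,'short_template'),0];print(b2[:2])
c=proj(p,place(v,[[-35,0,8]]),s)[0].astype(int);print(c,hsv[c[1]-3:c[1]+4:3,c[0]-3:c[0]+4:3].reshape(-1,3).tolist())
mask=((hsv[...,0]>=14)&(hsv[...,0]<=32)&(hsv[...,1]>70)&(hsv[...,2]>60)).astype(np.uint8)*255
mask=cv2.morphologyEx(mask,cv2.MORPH_OPEN,np.ones((5,5)))
cs,_=cv2.findContours(mask,cv2.RETR_EXTERNAL,cv2.CHAIN_APPROX_NONE)
for k in sorted(cs,key=cv2.contourArea)[::-1][:3]:
    print(cv2.contourArea(k),cv2.boundingRect(k),cv2.approxPolyDP(k,4,True)[:,0].tolist())
```

```text
13.9 [ 0.22944815  1.05129795 -0.1063906 ] [ 456.75682562 -442.44056182  171.90849227] [-3.78760907e-04  8.97846182e-01  4.40308264e-01  8.49587778e-04]
[[240.6, 45.1], [247.3, 190.7], [365.1, 120.5], [324.0, 67.1], [323.8, 175.5]]
[{'position': [300.4, 115.7], 'confidence': 0.68}]
[275 120] [[18, 125, 189], [19, 126, 184], [19, 126, 190], [19, 124, 187], [19, 126, 186], [18, 126, 190], [18, 125, 186], [18, 123, 187], [18, 124, 191]]
17893.0 (0, 0, 154, 143) [[0, 26], [0, 92], [20, 121], [40, 134], [71, 142], [122, 128], [139, 115], [151, 92], [153, 65], [142, 34], [125, 16], [90, 0], [23, 0]]
14546.5 (243, 45, 124, 146) [[244, 45], [247, 188], [331, 190], [348, 183], [363, 155], [337, 153], [340, 87], [366, 87], [358, 62], [339, 48], [324, 46], [324, 67], [317, 68], [313, 56], [304, 56], [307, 63], [299, 63], [313, 45]]
303.0 (353, 104, 14, 39) [[362, 104], [353, 125], [365, 142]]
```

Run:
```python
from h import *
p,s=pickle.load(open('w7.pkl','rb'))
v,r=fit(p,[[-58,52,8],[-58,-52,8]],np.array([(243.5,44.5),(247,190.5)]),(496,-395,-.66),False,s);print(v,r.round(1).tolist())
i=p['pixels'];hsv=cv2.cvtColor(i,cv2.COLOR_BGR2HSV)
for row in(80,100,140,160):print(row,hsv[row,300:352:2].tolist())
print(proj(p,place(v,[[-9,0,38],[9,0,38],[30,0,8],[0,24,38],[0,-24,38]]),s).round(1).tolist())
```

```text
[ 496.10633735 -396.30768303   -0.68153833] [[-0.0, 0.2], [0.0, -0.2]]
80 [[31, 47, 239], [32, 42, 239], [31, 53, 239], [22, 104, 206], [18, 128, 187], [18, 125, 190], [16, 140, 159], [17, 141, 232], [20, 130, 238], [24, 118, 237], [24, 116, 238], [24, 116, 238], [24, 119, 237], [23, 117, 238], [23, 120, 238], [23, 119, 238], [24, 121, 238], [22, 126, 238], [18, 136, 236], [15, 146, 191], [26, 100, 236], [27, 99, 238], [27, 94, 238], [29, 86, 237], [29, 88, 237], [30, 87, 237]]
100 [[33, 21, 238], [33, 20, 238], [35, 19, 240], [28, 69, 227], [18, 125, 187], [19, 123, 188], [16, 139, 167], [17, 143, 232], [21, 129, 238], [24, 120, 238], [24, 117, 237], [24, 118, 238], [24, 119, 238], [23, 122, 237], [22, 122, 238], [22, 123, 238], [23, 120, 238], [20, 129, 238], [18, 140, 234], [15, 156, 157], [33, 43, 243], [32, 45, 239], [34, 32, 241], [32, 42, 239], [34, 34, 240], [32, 38, 240]]
140 [[30, 68, 226], [40, 19, 247], [29, 53, 225], [19, 130, 185], [18, 125, 186], [19, 123, 191], [16, 138, 139], [15, 137, 169], [16, 143, 177], [16, 140, 178], [23, 118, 242], [23, 121, 238], [23, 118, 238], [24, 114, 238], [25, 114, 238], [25, 109, 238], [26, 108, 237], [23, 119, 238], [18, 137, 236], [31, 66, 224], [31, 46, 239], [31, 55, 238], [31, 59, 237], [31, 44, 239], [33, 35, 240], [36, 26, 241]]
160 [[19, 128, 185], [18, 129, 180], [30, 66, 240], [28, 82, 242], [18, 132, 184], [19, 125, 183], [16, 144, 184], [18, 140, 234], [21, 126, 239], [22, 128, 239], [25, 32, 220], [25, 20, 226], [25, 21, 226], [24, 23, 221], [26, 17, 225], [25, 107, 229], [26, 110, 238], [22, 123, 238], [16, 143, 224], [26, 105, 229], [26, 98, 238], [27, 96, 238], [29, 90, 237], [29, 87, 238], [30, 87, 237], [30, 87, 237]]
[[311.6, 124.1], [338.9, 124.7], [366.2, 122.7], [326.1, 86.5], [324.4, 160.8]]
```

Request:
drive_tool(commands="0.132 0.154 -0.3 0 0 -0.009 100;0.132 0.154 -0.3 0 0 -0.009 100;0.132 0.154 -0.3 0 0 -0.009 100;0 0 -0.2 0 0 0 80;0 0 -0.2 0 0 0 60;0 0 -0.2 0 0 0 60;0 0 -0.12 0 0 0 60;0 0 0 0 0 0 60")

```text
time_s: 14.67
eef_pos: [496.9, -394.0, 9.6]
ee_rot: [-0.001, 0.902, 0.432, 0.0]
force: [-0.7, 0.1, -1.0]
grip_width: 0.601
grip_force: 0.0
```

Request:
drive_tool(commands="0 -0.02 -0.06 0 0 0 60;0 0 -0.04 0 0 0 60;0 0 0 0 0 0 0;0 0 0 0 0 0 0;0 0 0 0 0 0 0;0 0 0 0 0 0 0;0 0 0 0 0 0 0;0 0 0 0 0 0 0;0 0 0 0 0 0 0;0 0 0 0 0 0 0")

```text
time_s: 15.5
eef_pos: [497.6, -398.3, 2.8]
ee_rot: [0.002, 0.902, 0.431, 0.001]
force: [0.6, -0.8, 5.7]
grip_width: 0.199
grip_force: 70.2
```

Request:
drive_tool(commands="0 0 0.15 0 0 0 0;0 0 0.3 0 0 0 0;0 0 0.3 0 0 0 0;0 0 0.3 0 0 0 0;0.118 0.274 0.1 0 0 0.073 0;0.118 0.274 0.1 0 0 0.073 0;0.118 0.274 0.1 0 0 0.073 0;0.118 0.274 0.1 0 0 0.073 0;0.118 0.274 0.1 0 0 0.073 0;0.118 0.274 0.1 0 0 0.073 0;0.118 0.274 0.1 0 0 0.073 0;0.118 0.274 0.1 0 0 0.073 0;0 0 0 0 0 0 0")

```text
time_s: 16.58
eef_pos: [593.6, -174.2, 188.8]
ee_rot: [0.002, 0.778, 0.628, 0.002]
force: [0.6, 0.1, -0.9]
grip_width: 0.194
grip_force: 69.4
```

Request:
drive_tool(commands="0 0 0 -0.028 -0.1228 0 0;0 0 0 -0.028 -0.1228 0 0;0 0 0 -0.028 -0.1228 0 0;0 0 0 -0.028 -0.1228 0 0;0 0 0 -0.028 -0.1228 0 0;0 0 0 -0.028 -0.1228 0 0;0 0 0 0 0 0 0;0 0 0 0 0 0 0")

```text
time_s: 17.25
eef_pos: [590.9, -178.7, 186.5]
ee_rot: [0.229, 0.747, 0.598, 0.182]
force: [0.4, -0.6, -0.0]
grip_width: 0.192
grip_force: 69.4
```

Run:
```python
from h import *
s=sense();p=capture('wrist');pickle.dump((p,s),open('w8.pkl','wb'));print(s['time_s'],s['eef_pos'],s['grip_width'],s['grip_force'],deckR().T@s['force'])
off=(.75,0,2.8)
print(deckpos(s['eef_pos']));print(goal(s,(70,0,50),off));print(goal(s,(68,0,24),off))
# in-hand check: plate corners observed vs predicted
i=p['pixels'];hsv=cv2.cvtColor(i,cv2.COLOR_BGR2HSV)
m=np.array([[-58,52,8],[-58,-52,8],[30,0,8],[0,35,38]])
pr=proj(p,np.array(s['eef_pos'])+(np.c_[m[:,1],m[:,0],-m[:,2]]+off)@rot(s['ee_rot']).T,s).round(1);print(pr.tolist())
for q in (-30,0,30):
    a=proj(p,np.array(s['eef_pos'])+(np.array([[q,-58,-8]])+off)@rot(s['ee_rot']).T,s)[0].astype(int)
    print(q,a,[(a[0]+d,i[a[1],a[0]+d].tolist()) for d in range(-8,10,2)])
```

```text
17.25 [ 590.88639048 -178.70653493  186.49371105] 0.19189756837388308 69.35864925384521 [ 0.40201508 -0.51792135 -0.31826601]
[100.51905102   0.33835571 126.99565682]
(array([ 0.15542051, -0.04657083, -0.78577024]), array([ 0.00138757, -0.00039903, -0.00357788]))
(array([ 0.28101184, -0.07518345, -1.01250387]), array([ 0.00138757, -0.00039903, -0.00357788]))
[[155.8, 173.3], [187.0, 411.8], [397.6, 306.0], [319.6, 247.9]]
-30 [180 369] [(np.int64(172), [34, 35, 32]), (np.int64(174), [31, 30, 31]), (np.int64(176), [37, 36, 35]), (np.int64(178), [25, 28, 25]), (np.int64(180), [40, 38, 37]), (np.int64(182), [38, 37, 34]), (np.int64(184), [33, 32, 33]), (np.int64(186), [37, 35, 28]), (np.int64(188), [32, 30, 32])]
0 [171 305] [(np.int64(163), [60, 124, 192]), (np.int64(165), [63, 129, 200]), (np.int64(167), [58, 127, 200]), (np.int64(169), [49, 97, 147]), (np.int64(171), [44, 83, 131]), (np.int64(173), [40, 80, 125]), (np.int64(175), [79, 123, 153]), (np.int64(177), [91, 141, 174]), (np.int64(179), [91, 144, 176])]
30 [162 232] [(np.int64(154), [47, 89, 134]), (np.int64(156), [46, 88, 136]), (np.int64(158), [49, 83, 126]), (np.int64(160), [31, 60, 90]), (np.int64(162), [31, 55, 82]), (np.int64(164), [26, 48, 74]), (np.int64(166), [87, 140, 175]), (np.int64(168), [126, 205, 236]), (np.int64(170), [127, 206, 236])]
```

Request:
drive_tool(commands="0.039 -0.0116 -0.196 0 0 -0.003 0;0.039 -0.0116 -0.196 0 0 0 0;0.039 -0.0116 -0.196 0 0 0 0;0.039 -0.0116 -0.196 0 0 0 0;0.063 -0.0145 -0.113 0 0 0 0;0.063 -0.0145 -0.113 0 0 0 0;0 0 0 0 0 0 0;0 0 0 0 0 0 0")

```text
time_s: 17.97
eef_pos: [620.6, -186.2, 85.8]
ee_rot: [0.23, 0.747, 0.597, 0.183]
force: [0.1, 0.1, -1.0]
grip_width: 0.192
grip_force: 69.4
```

Run:
```python
from h import *
s=sense();off=(.75,0,2.8);print(s['time_s'],deckR().T@s['force'],deckpos(s['eef_pos']),goal(s,(64,0,11),off))
```

```text
17.9667 [-0.5243495   0.11686163 -0.83865492] [69.60189448 -0.39850988 26.40319585] (array([ 0.02265314, -0.00876588, -0.13581063]), array([ 0.00213186,  0.00240049, -0.00259033]))
```

Request:
drive_tool(commands="0.0076 -0.003 -0.0453 0 0 0 0;0.0076 -0.003 -0.0453 0 0 0 0;0.0076 -0.003 -0.0453 0 0 0 0;0 0 0 0 0 0 0")

```text
time_s: 18.3
eef_pos: [621.9, -187.0, 71.6]
ee_rot: [0.23, 0.747, 0.597, 0.183]
force: [0.5, 0.2, -2.2]
grip_width: 0.198
grip_force: 69.4
```

Run:
```python
from h import *
s=sense();off=(.75,0,2.8);print(s['time_s'],deckR().T@s['force'],deckpos(s['eef_pos']),goal(s,(60,0,8.5),off),s['wrist_torque'])
```

```text
18.3 [-0.86409948  0.34353024 -2.08050839] [62.82042927 -0.81701922 13.79309894] (array([-0.00905644,  0.00275063, -0.03644037]), array([ 0.00230196,  0.00226402, -0.00155056])) [0.09160956 0.39635833 0.0197267 ]
```

Now down the slope and onto the face in small steps until both contacts show.

Request:
drive_tool(commands="-0.005 0.001 -0.018 0 0 0 0;-0.005 0.001 -0.018 0 0 0 0;-0.012 0.003 -0.008 0 0 0 0;0 0 0 0 0 0 0")

```text
time_s: 18.63
eef_pos: [619.6, -186.5, 67.7]
ee_rot: [0.23, 0.747, 0.597, 0.183]
force: [-0.2, 0.4, -0.5]
grip_width: 0.196
grip_force: 69.4
```

Run:
```python
from h import *
s=sense();print(s['time_s'],deckR().T@s['force'],deckpos(s['eef_pos']),s['wrist_torque'])
```

```text
18.6333 [-0.52895437  0.29487286 -0.21485751] [58.76868937 -0.83641534 11.88403298] [0.08218447 0.35220638 0.05319005]
```

Request:
drive_tool(commands="0.006 -0.0013 -0.009 0 0 0 0;0.006 -0.0013 -0.009 0 0 0 0;-0.012 0.003 -0.008 0 0 0 0;-0.012 0.003 -0.008 0 0 0 0;0 0 0 0 0 0 0")

```text
time_s: 19.05
eef_pos: [619.7, -186.8, 67.2]
ee_rot: [0.232, 0.746, 0.596, 0.184]
force: [-10.6, 3.5, 18.2]
grip_width: 0.196
grip_force: 72.4
```

Run:
```python
from h import *
s=sense();print(s['time_s'],deckR().T@s['force'],deckpos(s['eef_pos']),s['wrist_torque'])
```

```text
19.05 [ 0.95295086  1.07160212 21.36231901] [58.5846053  -1.10909135 11.33015645] [0.36010187 0.45202641 0.18355072]
```

Request:
drive_tool(commands="-0.0075 0.0017 0.011 0 0 0 0;-0.012 0.003 -0.008 0 0 0 0;-0.006 0.0015 -0.004 0 0 0 0;0 0 0 0 0 0 0")

```text
time_s: 19.38
eef_pos: [618.2, -186.7, 66.9]
ee_rot: [0.233, 0.746, 0.596, 0.184]
force: [7.1, 1.0, 6.3]
grip_width: 0.199
grip_force: 69.8
```

Run:
```python
from h import *
s=sense();print(s['time_s'],deckR().T@s['force'],deckpos(s['eef_pos']),s['wrist_torque'])
```

```text
19.3833 [9.10943341 2.59370605 1.50105506] [57.1746762  -1.43871309 11.93283617] [ 0.06078987 -1.37074918  0.11747427]
```

Request:
drive_tool(commands="0 0 0 0 0 0 40;0 0 0 0 0 0 40;0 0 0 0 0 0 40;0 0 0 0 0 0 40;-0.03 0.006 0.04 0 0 0 40;-0.11 0.025 0.166 0 0 0 40;-0.16 0.037 0.25 0 0 0 40;-0.16 0.037 0.25 0 0 0 40;-0.05 0 0.2 0 0 0 60;0 0 0 0 0 0 60")

```text
time_s: 20.22
eef_pos: [565.5, -175.8, 159.5]
ee_rot: [0.233, 0.746, 0.596, 0.184]
force: [0.6, -0.6, 0.9]
grip_width: 0.604
grip_force: 0.0
```

Run:
```python
from h import *
s=sense();p=capture('wrist');print(s['time_s'],s['force'],deckpos(s['eef_pos']))
q=lambda m:proj(p,place(V,m,True),s).round(1).tolist()
print('tall',q([[0,62,8],[0,-62,8],[156,0,8],[130,0,38]]));print('short',q([[0,52,16],[0,-52,16],[88,0,16],[58,0,46]]))
i=p['pixels'];hsv=cv2.cvtColor(i,cv2.COLOR_BGR2HSV)
mask=((hsv[...,0]>=17)&(hsv[...,0]<=34)&(hsv[...,1]>30)&(hsv[...,2]>90)).astype(np.uint8)*255
mask=cv2.morphologyEx(mask,cv2.MORPH_OPEN,np.ones((5,5)))
cs,_=cv2.findContours(mask,cv2.RETR_EXTERNAL,cv2.CHAIN_APPROX_NONE)
for k in sorted(cs,key=cv2.contourArea)[::-1][:2]:print(cv2.contourArea(k),cv2.approxPolyDP(k,3,True)[:,0].tolist())
P=[]
for y in range(-66,70,12):  # first plate pixel going up the slope from the lip
    for x in np.arange(-4,30,.5):
        u=proj(p,place(V,[[x,y,16 if abs(y)<52 else 8]],True),s)[0].round().astype(int)
        if 0<=u[0]<640 and 0<=u[1]<480 and mask[u[1],u[0]]: break
    P.append((y,x))
print(P)
for n in('tall_template','short_template'):print(n,boxes_of(p,n)[:2])
# mark up picture kept on disk
cv2.imwrite('pics/w9.png',i)
```

```text
20.2167 [ 0.60320947 -0.62612503  0.88138442] [ 64.35327959  -2.50427008 118.83549341]
tall [[212.8, 119.2], [226.3, 303.9], [460.2, 217.9], [432.6, 232.3]]
short [[210.7, 137.2], [222.8, 296.2], [357.2, 221.3], [308.2, 236.8]]
63823.5 [[342, 0], [356, 72], [362, 73], [336, 81], [336, 90], [439, 92], [439, 149], [412, 130], [391, 122], [214, 120], [211, 147], [223, 296], [226, 300], [249, 297], [252, 304], [381, 302], [415, 288], [405, 265], [411, 172], [418, 165], [435, 166], [449, 175], [444, 180], [442, 176], [427, 179], [426, 191], [435, 188], [443, 193], [438, 202], [426, 201], [421, 263], [431, 261], [435, 269], [427, 275], [420, 271], [419, 282], [439, 283], [434, 292], [440, 308], [468, 328], [463, 335], [463, 351], [476, 359], [471, 360], [474, 370], [498, 374], [505, 365], [521, 363], [522, 358], [523, 364], [534, 366], [550, 378], [557, 377], [565, 368], [561, 363], [579, 347], [577, 336], [587, 326], [589, 309], [553, 289], [526, 288], [520, 294], [515, 292], [521, 287], [526, 269], [526, 249], [520, 236], [498, 220], [465, 221], [460, 217], [459, 197], [450, 169], [456, 
[... 415 characters left out ...]
 [0, 373], [36, 389], [47, 401], [50, 413], [109, 365], [131, 361], [141, 366], [144, 374], [171, 369], [171, 357], [176, 359], [190, 351], [206, 316], [193, 316], [192, 320], [186, 309], [179, 308], [174, 261], [167, 262], [173, 254]]
[(-66, np.float64(29.5)), (-54, np.float64(-2.0)), (-42, np.float64(0.0)), (-30, np.float64(0.5)), (-18, np.float64(0.0)), (-6, np.float64(0.5)), (6, np.float64(0.5)), (18, np.float64(0.0)), (30, np.float64(0.5)), (42, np.float64(0.0)), (54, np.float64(0.0)), (66, np.float64(29.5))]
tall_template [{'position': [384.4, 202.9], 'confidence': 0.95}]
short_template [{'position': [282.1, 213.1], 'confidence': 0.66}, {'position': [252.5, 116.8], 'confidence': 0.31}]
```

```bash
python3 -c "
from rig import *
print(finish_job())"
```

```text
the job is handed in; nothing more can be done
None
```

Both templates are on the stand, tall one against the board and short one on its face, each released with its straight edge on the lip as measured in the last wrist picture; the job is handed in, no verdict came back, and I kept clear of the bystanders but didn't re-measure them.

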